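# Load a lens tube into the V-block and close the keeper

## Robot

A 6-joint arm with a two-finger parallel gripper is mounted at the origin on a cart in front of the work surface, level with it; the furniture and walls round the work are solid. World frame = base frame: x ahead of the robot, y to its left, z up, the work surface at z = 0. Lengths are in mm, angles in degrees, forces in N, time in s.
With the tool pointing down it reaches from about 350 to 850 mm from the base axis. Payload 8.1 kg.
Tool frame: the origin (TCP) lies midway between the tips of the shut fingers; the grasp point (between the pads) lies 19 mm behind it; y points along the fingers, x is the direction in which the jaws open and shut, and the axes are right-handed (so a half turn about y gives the same grasp; the last joint's range is limited). The gripper opens to 85 mm and grips with 20 to 120 N. Pads are 22 mm wide; open, the fingers measure 114 mm over their backs; the gripper's body (76 mm by 85 mm) begins 54 mm behind the grasp point. The pads swing forward as they close: fully open they stand 13 mm farther back than shut.
Start: joints at [-72.731, 7.471, 85.268, -0, 87.261, -4.893], TCP at [226.356, -555.669, 231.292] pointing down, gripper open.
Joint ranges: [-169.43, 169.43], [-51.17, 129.36], [1.28, 143.12], [-76.62, 256.62], [0, 156.53], [-152.29, 152.29]. Speed limits (degrees/s): [136.94, 136.94, 159.86, 180, 180, 180].

## Interface

Orientations are given as [roll, pitch, yaw] about the fixed x, y, z axes, in that order (R = Rz(yaw) Ry(pitch) Rx(roll)).
In Python, from bench import r gives the robot as it stands.
- The arm moves only by the tool move_arm, never from a script. Its arguments are lists of equal length, an entry for each row: "linear": the shift along the tool's x, y, z normalised to -1 to 1, where 1 is 300 mm, a list of three; "twist": the turn, a rotation vector about the tool's x, y, z normalised to -1 to 1, where 1 is pi/2 rad, a list of three; "hand": the opening, from -1 (shut) to 1 (fully open). A call has 1 to 12 rows; each row is the pose to reach, as a shift and turn from the pose measured when the call began, along the tool's axes at that moment; what a row does not reach only later rows make up. A row lasts 1/12 s, in which the tool goes at most 41.7 mm and 7.16 degrees, less where a joint would pass 70% of its speed; a pose out of reach is approached as far as the arm can. A call with a number of a shift or a turn outside -1 to 1 is refused whole. A call with a gripper value outside its range is refused whole. The fingers move at their own pace and stop on an object; "force" is the grip in N (left out, the last holds). Time passes only in rows, so rows that repeat a pose let the fingers close. It gives the time, the measured TCP pose, the force and the opening at its end, in the units of the state.
- r.sense(): the state, without advancing time (a new reading comes with each control period).
- r.snapshot(name): name is "scene" or "top" or "wrist"; returns a dict with "frame" (400x640x3 uint8, red, green, blue), "range_z" (400x640 float32, mm along the optical axis (not along the pixel's ray), 0 where there is no reading), "intrinsics" (3x3 intrinsics, pixels), "dist_coeffs" ([k1, k2, p1, p2, k3] as OpenCV has them; the pictures are not rectified), "R" (3x3) and "t" (3): a world point X has camera coordinates R X + t; the wrist camera has in their place "hand_eye" (4x4, takes a point from camera to tool coordinates, whose origin is the TCP and whose axes are the tool frame's). Camera axes: x right, y down, z forward; pixel columns grow to the right and rows downward; lengths in mm; the calibration is good to about 2 mm. A picture is of the moment at which its call begins: read the wrist's pose just before it.
- r.hand_in(): hands the job in, once; it reports no verdict.
The state is a dict: "time": time; "joint_pos": joint angles; "qd": joint speeds; "joint_efforts": joint torques, N m; "tool_pos": TCP position; "tcp_rot": TCP orientation; "ft_force": force on the tool from outside, world axes, zero at the start; "wrist_torque": the same for the moment, N m; "finger_gap": finger opening in mm.
Only numpy, scipy, OpenCV 4.12 (cv2) and the standard library are available. Lean on these libraries where they do the work, as an engineer would, in place of code of your own. Each camera call takes 0.05 s, during which the arm holds its last target. There are 200 camera calls.

## Task

Lay the dark lens tube from its wooden rest into the aluminium V-block with its narrow nose towards the back stop, and push it home so that it lies on both flanks of both saddles and its nose touches the back stop. Then swing the keeper arm fully closed across the tube, and let go. The tube holds glass, so do not drop or ram it, and leave the other things on the bench where they stand.

Things in the scene. Friction and masses are not known exactly. Their poses are not given: they have to be found in the camera images.
- tube_mid (a point): Middle (on the axis) of the lens tube: a dark metal cylinder 44 mm in diameter, 130 mm long, about 0.22 kg, with black bands and a glass face at either end. x runs along its axis to the nose; it may roll about x. At the start it lies level in a narrow wooden rest, axis 32.5 mm above the bench, nose pointing roughly away from the robot.
- tube_nose (a point): Centre of the lens tube's nose face, 65 mm from tube_mid along +x. The last 6 mm at this end are a narrower bright steel nose, 36 mm in diameter.
- tube_tail (a point): Centre of the lens tube's plain, full-width tail face, 65 mm from tube_mid along -x.
- rest: The wooden rest, fixed to the bench, 90x34x14 mm (narrower than the tube); origin at its underside centre, x along the tube.
- v_seat (a point): Point on the V-block's back stop where the nose face's centre belongs when the tube is home, 55.1 mm above the bench; x runs along the groove into the stop, y to the left across it, z up. The back stop is an upright plate 14 mm thick, 56 wide, top 74 mm above the bench, near face at v_seat. Seated, the tube's tail sticks out 9 mm in front of the front saddle; its top is 77 mm above the bench.
- vblock: Aluminium V-block fixed to the bench, keeper included; origin on the bench 65 mm before v_seat (below the seated tube's middle), axes as v_seat. Base 170x116x12 mm; two saddles with 90 degree V (vertex 24, flank tops 52 mm above the bench; 72 wide, 24 long in x, their middles at x = -44 and +44 mm), a 64 mm gap between them free for fingers. Polished: the tube slides in it under about 1 N.
- keeper (a joint): Keeper arm: flat steel bar on an upright pivot at the left of the V-block, sweeping level 3 mm above the seated tube. Radians: 0 = closed against its stop, square across the tube over the rear saddle; grows as it opens, counter-clockwise from above (1.57: points along the groove, past the back stop). Range 0 to 2.0; light friction (0.6 N at the knob), stays where left.
- keeper_pivot (a point): On the keeper's pivot axis at the height of keeper_knob (103.5 mm above the bench); fixed to the V-block, 21 mm before v_seat along x and 46 mm to its left; axes as v_seat.
- keeper_knob (a point): Middle of the keeper's upright round black knob, 16 mm in diameter, 30 mm tall (from 88.5 to 118.5 mm above the bench), 72 mm from the pivot at the bar's free end.
- timer_c (a point): Bystander, to be left alone: white square kitchen-style timer, 62x62x18 mm; the point is its centre, half-way up.
- vial_d_c (a point): Bystander, to be left alone: clear screw-capped vial, 37 diameter, 70 tall mm; the point is its centre, half-way up.
- bottle_amber_c (a point): Bystander, to be left alone: amber screw-capped bottle, 52 diameter, 98 tall mm; the point is its centre, half-way up.
- beaker_c (a point): Bystander, to be left alone: small glass beaker, 56 diameter, 70 tall mm; the point is its centre, half-way up.
- electrode_holder_c (a point): Bystander, to be left alone: slim pencil-like electrode holder lying down, 178x21x18 mm; the point is its centre, half-way up.
- torch_c (a point): Bystander, to be left alone: black torch standing on end, 41 diameter, 171 tall mm; the point is its centre, half-way up.
- lens_tube: The lens tube as a whole; origin and axes as tube_mid.

How it is judged (in metres and radians):
On the way, in this order (a step that is already met when the one before it is completed fails the run):
1. the lens tube lies home in the V-block: on both flanks and against the back stop, keeper still open (x of tube_nose in the frame of v_seat between -0.002 and 0.002 m and y of tube_nose in the frame of v_seat between -0.002 and 0.002 m and z of tube_nose in the frame of v_seat between -0.002 and 0.002 m and y of tube_tail in the frame of v_seat between -0.002 and 0.002 m and z of tube_tail in the frame of v_seat between -0.002 and 0.002 m and value of joint keeper above 0.5 rad), for 0.2 s.
2. the keeper is swung fully closed over the tube (value of joint keeper below 0.07 rad), for 0.2 s.
At the end, for the whole second after the job is handed in: The lens tube lies at rest in both V saddles with its nose against the back stop (nose centre within 2 mm of v_seat along each of its axes, tail centre within 2 mm of the groove's axis sideways and in height), and the keeper is closed (within 0.07 rad of its stop) (x of tube_nose in the frame of v_seat between -0.002 and 0.002 m and y of tube_nose in the frame of v_seat between -0.002 and 0.002 m and z of tube_nose in the frame of v_seat between -0.002 and 0.002 m and y of tube_tail in the frame of v_seat between -0.002 and 0.002 m and z of tube_tail in the frame of v_seat between -0.002 and 0.002 m and value of joint keeper below 0.07 rad and linear speed of lens_tube below 0.02 m/s); the robot touches nothing.
It fails at once if the lens tube is dropped or rammed (over 70 N between it and the V-block) (contact force between lens_tube and vblock above 70 N).
It fails at once if a bystander is moved over 30 mm (distance of any of timer_c, vial_d_c, bottle_amber_c, beaker_c, electrode_holder_c, torch_c from where it was at the start of the episode above 0.03 m).
It also fails if it takes over 61 s, if anything falls off the work surface, if the arm or the gripper's body presses on something with over 40 N, if the wrist force passes 120 N, or if a joint passes its speed limit or range.

## Working session

There is one attempt and no reset: what is moved stays moved. The work goes in short steps, Python scripts to look and compute and a tool call to move; the robot and the scene stay as the last step left them, time stands still between calls to the robot, and variables do not carry over. Pictures are saved under pics/ and viewed, on a budget of 10 in all, crops included, one or two more only if the job needs it, and the job is handed in when it is done.

Besides the shell and the picture viewer there is one more tool, called after ">>>" as name(argument=value, ...) on one line, values as JSON. move_arm: Moves the arm, as the interface text tells. Scaled input: -1 to 1 covers 300 mm each way for a shift and pi/2 rad each way for a turn. Its arguments: {"type":"object","properties":{"linear":{"type":"array","items":{"type":"array","items":{"type":"number","minimum":-1,"maximum":1}}},"twist":{"type":"array","items":{"type":"array","items":{"type":"number","minimum":-1,"maximum":1}}},"hand":{"type":"array","items":{"type":"number"}},"force":{"type":"number"}},"required":["linear","twist","hand"]}

```bash
mkdir -p pics
python3 - <<'E'
from bench import r
import cv2,numpy as np,pickle
s=r.sense();print(s)
for n in("scene","top"):
    d=r.snapshot(n);pickle.dump(d,open(n+'.pkl','wb'))
    cv2.imwrite(f'pics/{n}0.png',d["frame"][:,:,::-1]);print(n,d["intrinsics"],d["dist_coeffs"],d["R"],d["t"])
E
```

```text
{'time': 0.0, 'joint_pos': array([-7.27298105e+01,  7.51504483e+00,  8.53297574e+01, -1.36061626e-04,
        8.72609778e+01, -4.89635624e+00]), 'qd': array([-0.01172493,  0.07185654, -0.02347437,  0.09287494,  0.09202283,
        0.12504393]), 'joint_efforts': array([-1.41755936e-03, -5.69393528e+01, -5.00554347e+01, -2.27512505e-04,
        1.48650329e-02,  3.48038918e-05]), 'tool_pos': array([ 226.20441111, -555.13340319,  230.24050407]), 'tcp_rot': array([-89.99110669,   0.10540555, -67.83343942]), 'ft_force': array([ 0.21395689, -0.18877121, -0.00770545]), 'wrist_torque': array([-0.00445971, -0.01064153, -0.00386353]), 'finger_gap': 85.47662015684135}
scene [[394.5441223    0.         312.62959006]
 [  0.         394.5441223  192.66882336]
 [  0.           0.           1.        ]] [-0.07029664  0.          0.          0.          0.        ] [[-0.88395204 -0.46748797 -0.00915328]
 [-0.28548663  0.55511049 -0.78124883]
 [ 0.37030551 -0.68797336 -0.62415262]] [438.45464647 296.06368698 810.10254767]
top [[363.76541843   0.         320.4889168 ]
 [  0.         363.76541843 200.02994011]
 [  0.           0.           1.        ]] [-0.029093  0.        0.        0.        0.      ] [[-0.00198006 -0.99998764 -0.00455959]
 [-0.97924174  0.00286312 -0.20267565]
 [ 0.2026862   0.00406363 -0.97923531]] [ -96.31838681  577.54375518 1055.21642776]
```

View pics/top0.png

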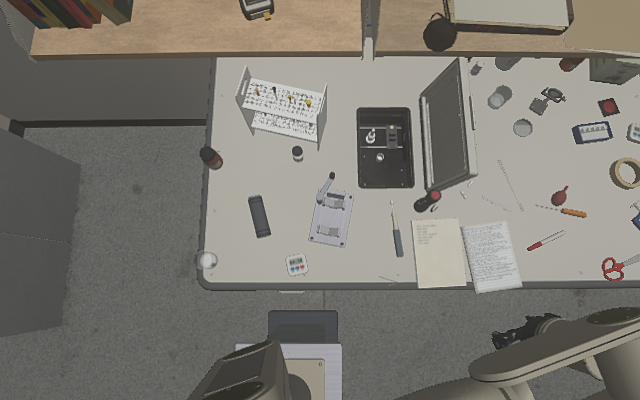

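View pics/scene0.png

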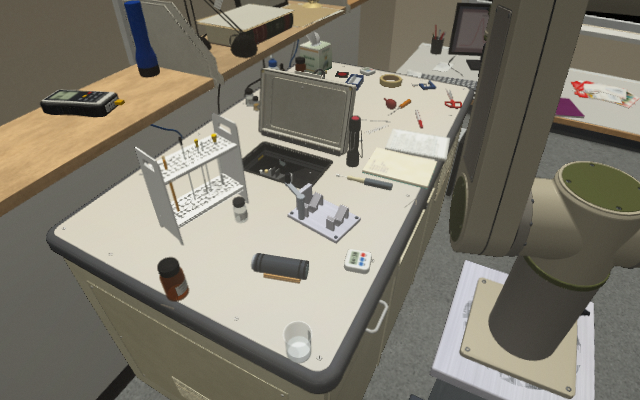

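The top view shows the tube at about (259,216), the V-block at (331,218) with the knob near (332,176), the timer at (297,264), the vial at (297,154), and the electrode holder at (396,230). The scene view agrees. Next I'll enlarge the crop.

```bash
cat > h.py <<'E'
import numpy as np,cv2,pickle
from scipy.spatial.transform import Rotation as Ro
def ray(d,uv):
    p=cv2.undistortPoints(np.float64(uv).reshape(-1,1,2),d["intrinsics"],np.float64(d["dist_coeffs"])).reshape(-1,2)
    return np.c_[p,np.ones(len(p))]
def RT(d,pose=None):  # camera->world
    if "R" in d: R=np.array(d["R"]).T; return R,-R@np.array(d["t"])
    T=np.array(d["hand_eye"]);W=Ro.from_euler('xyz',pose[1],degrees=True).as_matrix()
    return W@T[:3,:3],W@T[:3,3]+pose[0]
def at_z(d,uv,z,pose=None):
    R,c=RT(d,pose);g=ray(d,uv)@R.T
    return c+g*((z-c[2])/g[:,2])[:,None]
def cloud(d,box=None,pose=None):
    u0,v0,u1,v1=box or (0,0,640,400)
    u,v=np.meshgrid(np.arange(u0,u1),np.arange(v0,v1));u=u.ravel();v=v.ravel()
    Z=d["range_z"][v,u];k=Z>0
    R,c=RT(d,pose);P=(ray(d,np.c_[u,v])*Z[:,None])@R.T+c
    return P[k],np.c_[u,v][k]
def project(d,X,pose=None):
    R,c=RT(d,pose);q=(np.atleast_2d(X)-c)@R
    return cv2.projectPoints(q,np.zeros(3),np.zeros(3),d["intrinsics"],np.float64(d["dist_coeffs"]))[0].reshape(-1,2)
E
python3 - <<'E'
from h import *
d=pickle.load(open('top.pkl','rb'))
c=d["frame"][165:255,235:375,::-1]
cv2.imwrite('pics/crop1.png',cv2.resize(c,None,fx=5.5,fy=5.5,interpolation=cv2.INTER_CUBIC))
P,uv=cloud(d,(240,185,280,245))
k=(P[:,2]>25);Q=P[k];print(len(Q),Q.min(0),Q.max(0),Q.mean(0))
m=Q[:,:2].mean(0);w,v=np.linalg.eigh(np.cov((Q[:,:2]-m).T));print(w,v[:,1]); t=(Q[:,:2]-m)@v[:,1];print(t.min(),t.max())
B=P[(P[:,2]<10)];print('bench',np.median(B[:,2]),np.percentile(Q[:,2],95))
P,uv=cloud(d,(300,165,365,255))
print(np.histogram(P[:,2],bins=np.arange(-10,130,5)))
Q=P[(P[:,2]>80)];print('keeper',len(Q));print(np.c_[Q,uv[P[:,2]>80]].round(0)[::4])
Q=P[(P[:,2]>7)&(P[:,2]<17)];rc=cv2.minAreaRect(Q[:,:2].astype(np.float32));print('base',rc,np.median(Q[:,2]))
E
```

```text
589 [467.19454001  57.03989917  25.31721435] [598.4493392  128.82673518  60.65365687] [530.53349529  92.31211009  49.1667128 ]
[ 152.98062727 1395.51954791] [-0.96245885 -0.27142763]
-67.30114704534616 62.64463293811247
bench -0.10207988215347541 56.096252167719605
(array([  44, 1832, 1741,  335,  969,   97,   38,   48,   56,   69,   82,
        107,   43,   12,    7,   11,   59,   23,   14,   94,   27,    1,
          3,    3,    2,   19,    3]), array([-10,  -5,   0,   5,  10,  15,  20,  25,  30,  35,  40,  45,  50,
        55,  60,  65,  70,  75,  80,  85,  90,  95, 100, 105, 110, 115,
       120, 125]))
keeper 166
[[ 649. -132.  118.  332.  172.]
 [ 646. -135.  118.  333.  173.]
 [ 643. -135.  117.  333.  174.]
 [ 641. -132.  116.  332.  175.]
 [ 637. -126.  117.  330.  176.]
 [ 637. -138.  117.  334.  176.]
 [ 634. -132.  117.  332.  177.]
 [ 636. -126.  101.  330.  178.]
 [ 638. -139.   91.  334.  178.]
 [ 635. -130.   92.  331.  179.]
 [ 632. -121.   92.  328.  180.]
 [ 632. -133.   90.  332.  180.]
 [ 629. -124.   90.  329.  181.]
 [ 627. -115.   88.  326.  182.]
 [ 626. -127
[... 338 characters left out ...]
 321.  190.]
 [ 602. -111.   88.  325.  190.]
 [ 599. -105.   89.  323.  191.]
 [ 596.  -99.   88.  321.  192.]
 [ 596. -111.   85.  325.  192.]
 [ 594. -102.   85.  322.  193.]
 [ 590.  -93.   87.  319.  194.]
 [ 589. -105.   90.  323.  194.]
 [ 586.  -96.   91.  320.  195.]
 [ 583.  -84.   89.  316.  196.]
 [ 583.  -96.   90.  320.  196.]
 [ 581.  -87.   87.  317.  197.]
 [ 579.  -99.   94.  321.  197.]
 [ 577.  -90.   89.  318.  198.]
 [ 577. -102.   90.  322.  198.]
 [ 575.  -93.   86.  319.  199.]
 [ 572.  -87.   85.  317.  200.]
 [ 571.  -99.   88.  321.  200.]]
base ((532.690673828125, -130.23699951171875), (127.26969909667969, 275.5953369140625), 74.89653015136719) 11.727385658842877
```

View pics/crop1.png

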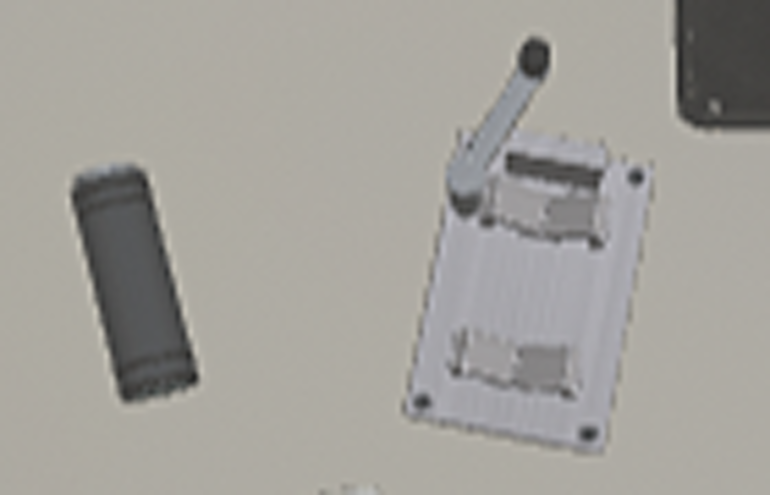

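The enlarged crop shows the tube with its bright nose at (112,170), so the nose points away from the robot. The V-block base corners are at about (408,412), (603,450), (652,165) and (460,130). The keeper is open, with its knob at (534,58) and its pivot at about (466,190). I'll get rough poses from this, then move to a wrist view.

Run:
```python
from h import *
d=pickle.load(open('top.pkl','rb'))
f=lambda p:np.array(p)/5.5+[235,165]-0.4
C=at_z(d,f([[408,412],[603,450],[652,165],[460,130]]),12);print(C.round(1))
print('sides',[np.linalg.norm(C[i]-C[(i+1)%4]).round(1) for i in range(4)],C.mean(0).round(1))
for i,j in((0,3),(1,2)):
    e=C[j]-C[i];print(np.degrees(np.arctan2(e[1],e[0])))
e=C[0]-C[1];print(np.degrees(np.arctan2(-e[0],e[1])))
print('knob',at_z(d,f([[535,50]]),118.5))
for n,p,z in(('timer',(297,264),18),('vial',(297,150),70),('torch',(432,195),171),('elec',(396,230),9)):print(n,at_z(d,[p],z).round())
```

```text
[[ 461.1  -60.7   12. ]
 [ 439.3 -171.2   12. ]
 [ 604.5 -202.2   12. ]
 [ 625.8  -90.4   12. ]]
sides [np.float64(112.6), np.float64(168.0), np.float64(113.8), np.float64(167.3)] [ 532.7 -131.1   12. ]
-10.216046398306489
-10.638235470604387
-11.150623109613596
knob [[ 643.94547662 -131.60016485  118.5       ]]
timer [[385. -25.  18.]]
vial [[735. -25.  70.]]
torch [[ 567. -406.  171.]]
elec [[ 491. -335.    9.]]
```

>>> move_arm(linear=[[0,-0.25,0],[0,-0.25,0],[0,-0.25,0]], twist=[[0,0,0],[0,0,0],[0,0,0]], hand=[1,1,1])

```text
time: 0.35
tool_pos: [226.9, -557.5, 313.1]
tcp_rot: [-90.0, -0.5, -67.8]
ft_force: [0.8, -0.4, 2.1]
finger_gap: 85.3
```

>>> move_arm(linear=[[-0.637,0,0.807],[-0.637,0,0.807],[-0.637,0,0.807],[-0.637,0,0.807],[-0.637,0,0.807],[-0.637,0,0.807],[-0.637,0,0.807],[-0.637,0,0.807],[-0.637,0,0.807]], twist=[[0,0,0],[0,0,0],[0,0,0],[0,0,0],[0,0,0],[0,0,0],[0,0,0],[0,0,0],[0,0,0]], hand=[1,1,1,1,1,1,1,1,1])

```text
time: 1.1
tool_pos: [380.7, -286.1, 311.4]
tcp_rot: [-90.0, -0.5, -67.6]
ft_force: [-0.3, -0.4, -0.5]
finger_gap: 85.8
```

>>> move_arm(linear=[[-0.637,0,0.807],[-0.637,0,0.807],[-0.637,0,0.807],[-0.637,0,0.807],[-0.637,0,0.807],[-0.637,0,0.807],[-0.637,0,0.807],[-0.637,0,0.807],[-0.637,0,0.807],[-0.637,0,0.807]], twist=[[0,0.07,0],[0,0.07,0],[0,0.07,0],[0,0.07,0],[0,0.07,0],[0,0.07,0],[0,0.07,0],[0,0.07,0],[0,0.07,0],[0,0.07,0]], hand=[1,1,1,1,1,1,1,1,1,1])

```text
time: 1.93
tool_pos: [531.8, -16.9, 309.1]
tcp_rot: [-90.0, -0.5, -73.8]
ft_force: [-1.1, -1.2, 0.1]
finger_gap: 85.3
```

Run:
```python
from bench import r
from h import *
s=r.sense();pose=(s["tool_pos"],s["tcp_rot"]);d=r.snapshot("wrist");pickle.dump((d,pose),open('w1.pkl','wb'))
print(pose,d["hand_eye"],d["intrinsics"],d["dist_coeffs"],s['time'],s['joint_pos'])
cv2.imwrite('pics/w1.png',cv2.resize(d["frame"][:,:,::-1],(800,500)))
```

```text
(array([531.84276258, -16.91848618, 309.07461457]), array([-90.00869563,  -0.46089656, -73.76708687])) [[ 9.99999788e-01  6.51790066e-04  7.90096324e-06  1.41004632e-01]
 [ 1.69552036e-04 -2.71798442e-01  9.62354185e-01 -1.42526652e+02]
 [ 6.29400368e-04 -9.62353980e-01 -2.71798495e-01  6.87732488e+01]
 [ 0.00000000e+00  0.00000000e+00  0.00000000e+00  1.00000000e+00]] [[351.42218325   0.         314.91201346]
 [  0.         351.42218325 201.10314479]
 [  0.           0.           1.        ]] [-0.05557775  0.          0.          0.          0.        ] 1.9333 [-7.04969842 -4.33398428 89.24630625 -0.4283747  94.91334867 66.68008407]
```

View pics/w1.png

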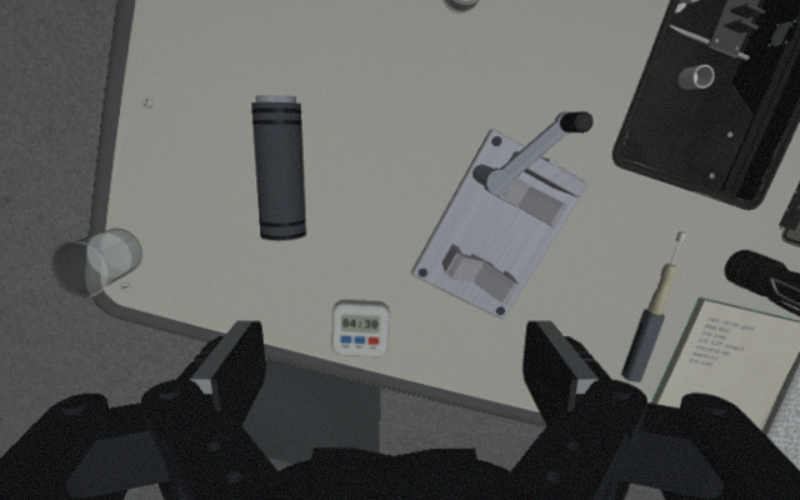

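The wrist view (at 1.25x) shows the tube from nose (277,98) to tail (283,237), the base corners at (491,129), (587,182), (504,318) and (412,273), and the knob at (577,122). Next I'll fit poses and check them with an overlay.

```bash
cat > fit.py <<'E'
from h import *
def block_pts(x,y,yaw):
    M=Ro.from_euler('z',yaw,degrees=True).as_matrix()
    return lambda q:(np.atleast_2d(q)@M.T)+[x,y,0]
base=[[-85,58,12],[-85,-58,12],[85,-58,12],[85,58,12]]
sad=[[sx+o,sy,52] for sx in(-44,44) for o in(-12,12) for sy in(36,-36)]
stop=[[65,28,74],[65,-28,74],[79,-28,74],[79,28,74]]
def tube_out(x,y,z,yaw,cam):
    # silhouette corners: ends x visible edges
    M=Ro.from_euler('z',yaw,degrees=True).as_matrix();c=np.array([x,y,z])
    L=(cam-c)@M; a=np.hypot(L[1],L[2]); th=np.arctan2(L[2],L[1]); b=np.arccos(22/a)
    return np.array([c+M@[e,22*np.cos(th+s*b),22*np.sin(th+s*b)] for e,s in((-65,1),(-65,-1),(59,-1),(59,1))])
E
python3 - <<'E'
from fit import *
from scipy.optimize import least_squares as LS
d,pose=pickle.load(open('w1.pkl','rb'))
C=np.array([[412,273],[504,318],[587,182],[491,129]])/1.25-.1
g=cv2.cvtColor(d["frame"],cv2.COLOR_RGB2GRAY)
C=cv2.cornerSubPix(g,C.astype(np.float32).reshape(-1,1,2),(3,3),(-1,-1),(3,30,.01)).reshape(-1,2)
print('corners',C*1.25)
f=lambda p:(project(d,block_pts(*p)(base),pose)-C).ravel()
s=LS(f,[532,-131,-10.6]);print('block',s.x,s.fun.round(1))
W=at_z(d,C,12,pose);print('sides',[np.linalg.norm(W[i]-W[(i+1)%4]).round(1) for i in range(4)])
P,uv=cloud(d,(190,65,256,205),pose)
print('bench z',np.median(P[P[:,2]<8][:,2]))
Q=P[P[:,2]>35]
def cyl(p):
    n=np.array([np.cos(p[2]),np.sin(p[2])]);lat=(Q[:,0]-p[0])*-n[1]+(Q[:,1]-p[1])*n[0]
    return np.hypot(lat,Q[:,2]-p[3])-22
b=LS(cyl,[530,92,.27,32.5],loss='soft_l1');n=np.array([np.cos(b.x[2]),np.sin(b.x[2])])
t=(Q[:,:2]-b.x[:2])@n;top=Q[:,2]>48
print('tube',b.x,np.degrees(b.x[2]),np.sqrt(np.mean(b.fun**2)),'ends',np.percentile(t,[0,1,99,100]),np.percentile(t[top],[0,1,99,100]), n)
# silhouette of the dark tube
m=((g<90)*255).astype(np.uint8);k=np.zeros_like(m);k[70:200,190:260]=m[70:200,190:260]
c=max(cv2.findContours(k,0,2)[0],key=cv2.contourArea);print(cv2.minAreaRect(c),cv2.boundingRect(c))
cam=RT(d,pose)[1]
x0=b.x[:2]+n*((t[top].min()+t[top].max())/2)
tp=[x0[0],x0[1],32.5,np.degrees(b.x[2])];print(tp)
im=cv2.resize(d["frame"][:,:,::-1],None,fx=3,fy=3,interpolation=2)
dr=lambda X,col:[cv2.circle(im,tuple(np.int32(q*3+1)),3,col,1) for q in project(d,X,pose)]
B=block_pts(*s.x);dr(B(base),(0,0,255));dr(B(sad),(0,255,0));dr(B(stop),(255,0,255));dr(B([[44,46,88]]),(0,255,255))
dr(tube_out(*tp,cam),(0,0,255))
cv2.imwrite('pics/ov1.png',im[180:780,570:570+800+60:][:, :860][:,:,:] if False else cv2.resize(im[190:790,570:1430],(800,558)))
E
```

```text
corners [[410.94266 274.48038]
 [503.875   317.875  ]
 [585.8949  181.55045]
 [492.08783 127.97714]]
block [ 532.13288798 -131.18632659  -10.63005699] [-0.9  0.3 -0.2  1.6  2.5 -0.3 -1.3 -1.2]
sides [np.float64(114.1), np.float64(166.0), np.float64(111.3), np.float64(168.6)]
bench z -0.07017485129992451
tube [1.60888692e+03 4.02008400e+02 2.79244813e-01 3.24268679e+01] 15.999549255656978 1.0979358334817393 ends [-1184.78887786 -1182.65551735 -1055.23650218 -1053.51232693] [-1184.78887786 -1182.64847028 -1055.38789309 -1054.09984956] [0.96126386 0.27562979]
((223.7840576171875, 134.33291625976562), (114.96037292480469, 39.431182861328125), 86.09950256347656) (201, 78, 44, 115)
[np.float64(532.8055013272303), np.float64(93.4561807257515), 32.5, np.float64(15.999549255656978)]
```

View pics/ov1.png

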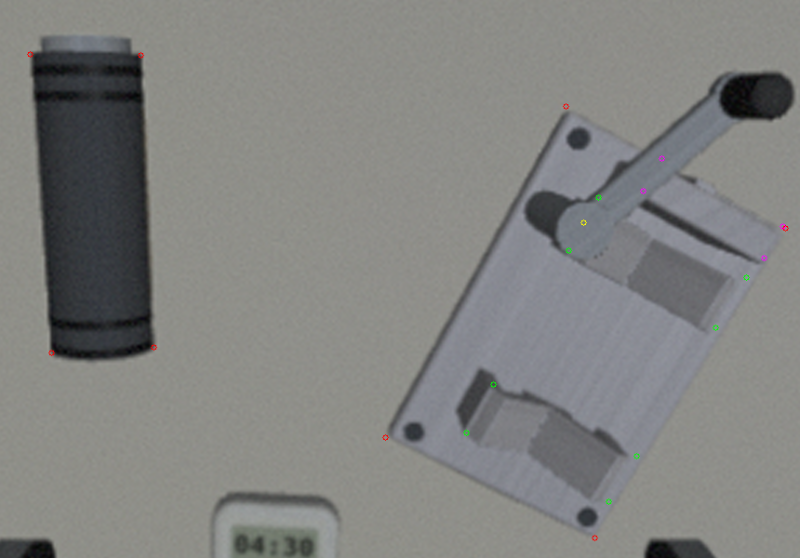

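The overlay matches for the tube. On the block the raised features are 2–3 mm off, so I'll take a closer look straight above it, in the final grasp orientation.

>>> move_arm(linear=[[0.316,0.363,-0.203],[0.316,0.363,-0.203],[0.316,0.363,-0.203],[0.316,0.363,-0.203],[0.316,0.363,-0.203],[0.316,0.363,-0.203],[0.316,0.363,-0.203],[0.316,0.363,-0.203]], twist=[[0,0.298,0],[0,0.298,0],[0,0.298,0],[0,0.298,0],[0,0.298,0],[0,0.298,0],[0,0.298,0],[0,0.298,0]], hand=[1,1,1,1,1,1,1,1])

```text
time: 2.65
tool_pos: [500.6, -126.9, 203.0]
tcp_rot: [-89.6, -0.4, -100.6]
ft_force: [0.3, -0.6, 0.7]
finger_gap: 85.8
```

Run:
```python
from bench import r
from fit import *
s=r.sense();pose=(s["tool_pos"],s["tcp_rot"]);d=r.snapshot("wrist");pickle.dump((d,pose),open('w2.pkl','wb'))
print(pose,s['time'],s['qd'].round(2))
im=cv2.resize(d["frame"][:,:,::-1],None,fx=3,fy=3,interpolation=2)
dr=lambda X,col:[cv2.circle(im,tuple(np.int32(q*3+1)),3,col,1) for q in project(d,X,pose)]
B=block_pts(532.1,-131.2,-10.6);dr(B(base),(0,0,255));dr(B(sad),(0,255,0));dr(B(stop),(255,0,255));dr(B([[44,46,88]]),(0,255,255))
q=project(d,B([[0,0,40]]),pose)[0]*3;print(q)
x0=int(np.clip(q[0]-400,0,1120));y0=int(np.clip(q[1]-300,0,600));print(x0,y0)
cv2.imwrite('pics/w2.png',im[y0:y0+600,x0:x0+800])
```

```text
(array([ 500.58358774, -126.94311991,  202.98628231]), array([ -89.62412106,   -0.43619516, -100.61680489])) 2.65 [ 0.99 -0.11 -0.31 -0.08 -0.15  0.36]
[934.29332534 442.92592369]
534 142
```

View pics/w2.png

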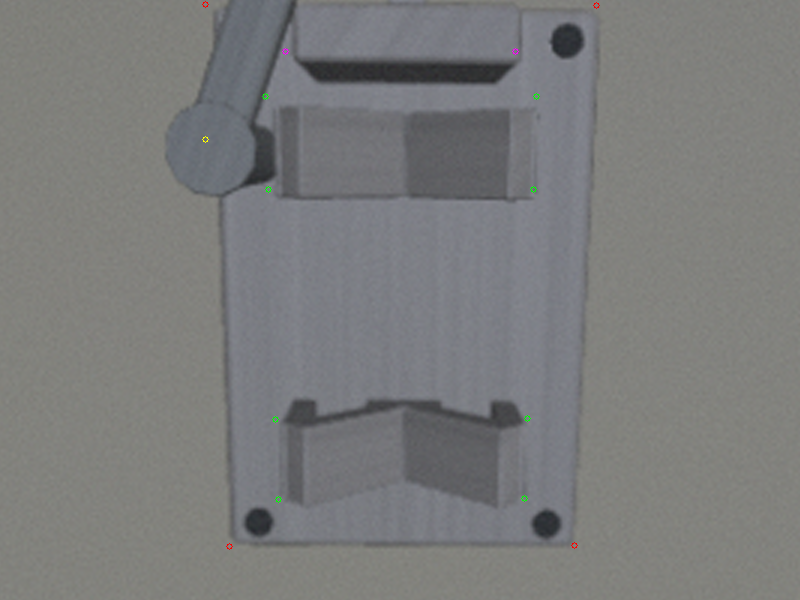

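The close-up shows the base front corners at (234,544) and (571,543) and the back-right corner at (597,12). The stop's near top corners are at (295,62) and (521,62), and the vertex line runs at column ~405. I'll refit the block from these.

Run:
```python
from fit import *
from scipy.optimize import least_squares as LS
d,pose=pickle.load(open('w2.pkl','rb'))
o=[((234,544),base[0]),((571,543),base[1]),((597,12),base[2]),
((295,62),stop[0]),((521,62),stop[1]),
((536,109),(56,-36,52)),((535,198),(32,-36,52)),((275,198),(32,36,52)),
((407,197),(32,0,24)),((405,405),(-32,0,24)),
((521,425),(-32,-36,52)),((287,428),(-32,36,52)),((281,501),(-56,36,52)),((526,504),(-56,-36,52)),((210,149),(44,46,88))]
uv=(np.array([a for a,_ in o])+[534,142]-1)/3.; X=np.array([b for _,b in o],float)
f=lambda p:(project(d,block_pts(*p[:3])(X)+[0,0,p[3] if len(p)>3 else 0],pose)-uv).ravel()
for p0 in([532,-131,-10.6],[532,-131,-10.6,0]):
    s=LS(f,p0,loss='soft_l1');print(s.x);print(s.fun.reshape(-1,2).round(1).tolist())
p=s.x
P,q=cloud(d,None,pose)
x,y,yw=p[:3];M=Ro.from_euler('z',yw,degrees=True).as_matrix();L=(P-[x,y,0])@M
k=(abs(L[:,0])<25)&(abs(L[:,1])<25);print('base z',np.median(L[k,2]))
k=(abs(L[:,0]-72)<6)&(abs(L[:,1])<20)&(L[:,2]>50);print('stop z',np.median(L[k,2]))
k=(abs(L[:,0])<90)&(L[:,1]>70)&(L[:,1]<90);print('bench z',np.median(L[k,2]))
# V-flank depth fit: lateral/height offset
for sx in(-44,44):
    r=[]
    for sg in(1,-1):
        k=(abs(L[:,0]-sx)<8)&(sg*L[:,1]>6)&(sg*L[:,1]<23)&(L[:,2]>25);r.append(np.median(L[k,2]-(24+abs(L[k,1]))))
    print(sx,'dy',(r[1]-r[0])/2,'dz',(r[0]+r[1])/2)
K=L[(L[:,2]>108)&(L[:,2]<125)&(L[:,0]>50)];print('knob in block',K.mean(0),len(K))
tm=np.array([532.8,93.5]);print('v_seat',block_pts(*p[:3])([[65,0,55.1]]))
```

```text
[ 529.83460453 -131.75236492  -10.76706235]
[[-0.7, 2.6], [1.7, 3.0], [1.0, 0.4], [-1.5, -0.5], [-0.4, -0.2], [1.4, -1.2], [0.8, -0.1], [-0.9, -0.4], [-0.8, -0.7], [-0.2, 0.2], [3.0, 0.5], [-2.7, -0.6], [0.1, 1.7], [0.4, 0.7], [0.0, -0.3]]
[ 529.64567944 -131.7036543   -10.88078853   -4.56737152]
[[-0.2, 1.1], [0.8, 1.7], [0.2, 1.5], [-0.7, 0.3], [-0.9, 0.8], [0.8, -0.5], [0.1, 0.1], [-0.2, -0.4], [-0.7, -0.6], [-0.3, -0.7], [2.3, -0.4], [-2.2, -1.7], [0.5, 0.2], [-0.3, -0.5], [1.2, -0.0]]
base z 283.9289438241517
stop z 73.80708621102657
bench z 0.048646937599073674
-44 dy 0.6948458996385565 dz 0.025910311130006747
44 dy 0.06164330171306176 dz 0.06307493959955224
knob in block [nan nan nan] 0
v_seat [[ 593.47711346 -143.97345589   55.1       ]]<stdin>:25: RuntimeWarning: Mean of empty slice.
  ret = um.true_divide(
```

>>> move_arm(linear=[[-0.734,0.3,-0.045],[-0.734,0.3,-0.045],[-0.734,0.3,-0.045],[-0.734,0.3,-0.045],[-0.734,0.3,-0.045],[-0.734,0.3,-0.045],[-0.734,0.3,-0.045],[-0.734,0.3,-0.045],[-0.734,0.3,-0.045]], twist=[[0,-0.296,0],[0,-0.296,0],[0,-0.296,0],[0,-0.296,0],[0,-0.296,0],[0,-0.296,0],[0,-0.296,0],[0,-0.296,0],[0,-0.296,0]], hand=[1,1,1,1,1,1,1,1,1])

```text
time: 3.45
tool_pos: [529.1, 92.0, 112.4]
tcp_rot: [-89.8, -0.6, -73.8]
ft_force: [0.3, -0.5, 0.3]
finger_gap: 85.4
```

```bash
cat > to.py <<'E'
# usage: to.py x y z yaw -> linear/twist for the move; also writes the current state
import sys
from bench import r
from h import *
s=r.sense();p=np.array(s["tool_pos"]);W=Ro.from_euler('xyz',s["tcp_rot"],degrees=True)
print('t',s["time"],p.round(1),np.round(s["tcp_rot"],2),'F',np.round(s["ft_force"],1),'gap',round(s["finger_gap"],1))
a=list(map(float,sys.argv[1:]))
for i in range(0,len(a),4):
    x,y,z,yaw=a[i:i+4];D=W.inv()*Ro.from_euler('xyz',[-90,0,yaw],degrees=True)
    print('lin',(W.inv().apply(np.array([x,y,z])-p)/300).round(4).tolist(),'tw',(D.as_rotvec()/(np.pi/2)).round(4).tolist())
E
python3 to.py 528 92 11 -74
python3 - <<'E'
from bench import r
from h import *
from scipy.optimize import least_squares as LS
s=r.sense();pose=(s["tool_pos"],s["tcp_rot"]);d=r.snapshot("wrist");P,uv=cloud(d,None,pose)
Q=P[(P[:,2]>36)&(P[:,2]<60)&(abs(P[:,0]-533)<90)&(abs(P[:,1]-93)<50)]
def cyl(p):
    n=np.array([np.cos(p[1]),np.sin(p[1])]);lat=(Q[:,0]-533)*-n[1]+(Q[:,1]-p[0])*n[0]
    return np.hypot(lat,Q[:,2]-p[2])-22
b=LS(cyl,[93,.28,32.5],loss='soft_l1');n=np.array([np.cos(b.x[1]),np.sin(b.x[1])]);t=(Q[:,:2]-[533,b.x[0]])@n
print(len(Q),b.x,np.degrees(b.x[1]),np.percentile(t,[0,1,5,95,99,100]))
E
```

```text
t 3.45 [529.1  92.  112.4] [-89.77  -0.61 -73.83] F [ 0.3 -0.5  0.3] gap 85.4
lin [-0.0047, 0.3379, -0.0049] tw [-0.0026, 0.0019, 0.0068]
13435 [93.77143644  0.27451144 32.37993397] 15.728347010581656 [-65.30149313 -62.53895026 -56.31841429  59.47222537  64.79527746
  66.12972359]
```

>>> move_arm(linear=[[-0.005,0.11,-0.005],[-0.005,0.22,-0.005],[-0.005,0.29,-0.005],[-0.005,0.32,-0.005],[-0.005,0.338,-0.005],[-0.005,0.338,-0.005]], twist=[[0,0,0.007],[0,0,0.007],[0,0,0.007],[0,0,0.007],[0,0,0.007],[0,0,0.007]], hand=[1,1,1,1,1,1])

```text
time: 4.0
tool_pos: [528.3, 90.7, 11.2]
tcp_rot: [-89.8, 0.0, -74.0]
ft_force: [-0.5, -0.1, -0.0]
finger_gap: 85.4
```

>>> move_arm(linear=[[0,0,0],[0,0,0],[0,0,0],[0,0,0],[0,0,0],[0,0,0],[0,0,0],[0,0,0]], twist=[[0,0,0],[0,0,0],[0,0,0],[0,0,0],[0,0,0],[0,0,0],[0,0,0],[0,0,0]], hand=[0.2,-0.2,-0.2,-0.2,-0.2,-0.2,-0.2,-0.2], force=35)

```text
time: 4.67
tool_pos: [529.3, 92.6, 13.4]
tcp_rot: [-89.6, 0.1, -73.9]
ft_force: [-4.9, 8.1, 11.4]
finger_gap: 42.6
```

```bash
python3 to.py 528 92 100 -74
```

```text
t 4.6667 [529.3  92.6  13.4] [-89.6    0.13 -73.94] F [-4.9  8.1 11.4] gap 42.6
lin [0.0002, -0.2885, -0.0027] tw [-0.0044, 0.0007, -0.0014]
```

>>> move_arm(linear=[[0,-0.03,0],[0,-0.1,0],[0,-0.2,0],[0,-0.32,0],[0,-0.44,0],[0,-0.46,0],[0,-0.46,0]], twist=[[0,0,0],[0,0,0],[0,0,0],[0,0,0],[0,0,0],[0,0,0],[0,0,0]], hand=[-0.2,-0.2,-0.2,-0.2,-0.2,-0.2,-0.2])

```text
time: 5.25
tool_pos: [531.3, 92.2, 156.3]
tcp_rot: [-89.1, 0.0, -73.9]
ft_force: [0.2, 0.7, -1.7]
finger_gap: 43.0
```

```bash
cat > tube.py <<'E'
from bench import r
from h import *
from scipy.optimize import least_squares as LS
s=r.sense();pose=(np.array(s["tool_pos"]),s["tcp_rot"]);d=r.snapshot("wrist")
W=Ro.from_euler('xyz',s["tcp_rot"],degrees=True)
R,c=RT(d,pose);P,uv=cloud(d,None,pose);L=W.inv().apply(P-pose[0])  # tool frame
k=(abs(L[:,0])<16)&(L[:,1]>-50)&(L[:,1]<-20)&(L[:,2]>12)&(L[:,2]<56);Q=L[k]
def cyl(p):  # axis through (x0,y0) at z=0, slopes
    A=np.array([p[0],p[1],0]);n=np.array([p[2],p[3],1]);n/=np.linalg.norm(n)
    return np.linalg.norm(np.cross(Q-A,n),axis=1)-22
b=LS(cyl,[0,-20,0,0],loss='soft_l1',f_scale=.7)
print(k.sum(),'axis x,y at tool z=0',b.x[:2].round(2),'slopes deg x,y',np.degrees(b.x[2:]).round(2),'rms',np.sqrt(np.mean(b.fun**2)).round(2))
E2=L[(abs(L[:,0]-b.x[0])<12)&(L[:,1]>-48)&(L[:,1]<-2)&(L[:,2]>20)&(L[:,2]<90)]
print('nose z (tool)',np.percentile(E2[:,2],[95,99,99.8,100]).round(1))
A=W.apply([b.x[0],b.x[1],0])+pose[0];n=W.apply(np.r_[b.x[2:],1]);print('world axis pt',A.round(1),'yaw',np.degrees(np.arctan2(n[1],n[0])).round(2),'pitch up',np.degrees(np.arcsin(n[2]/np.linalg.norm(n))).round(2))
E
python3 tube.py; python3 to.py 500 -30 150 -90
```

```text
13114 axis x,y at tool z=0 [  0.07 -18.66] slopes deg x,y [0.35 0.16] rms 0.53
nose z (tool) [67.7 69.7 70.1 70.1]
world axis pt [531.1  92.1 175. ] yaw 15.73 pitch up 0.71
t 5.3 [529.6  92.1 153.3] [-8.939e+01  8.000e-02 -7.393e+01] F [-0.9 -0.8 -3. ] gap 43.1
lin [0.3638, 0.0084, -0.2076] tw [-0.0066, 0.1785, -0.0018]
```

```bash
python3 to.py 513 -128 145 -100.55
```

```text
t 5.3 [529.6  92.1 153.3] [-8.939e+01  8.000e-02 -7.393e+01] F [-0.9 -0.8 -3. ] gap 43.1
lin [0.6897, 0.0241, -0.2565] tw [-0.0065, 0.2957, -0.0024]
```

>>> move_arm(linear=[[0.04,0,-0.015],[0.12,0,-0.045],[0.22,0,-0.08],[0.33,0.01,-0.12],[0.44,0.01,-0.165],[0.54,0.02,-0.2],[0.62,0.024,-0.23],[0.67,0.024,-0.25],[0.69,0.024,-0.2565],[0.69,0.024,-0.2565],[0.69,0.024,-0.2565]], twist=[[0,0.02,0],[0,0.05,0],[0,0.09,0],[0,0.14,0],[0,0.19,0],[0,0.23,0],[-0.003,0.265,0],[-0.006,0.285,-0.002],[-0.0065,0.296,-0.0024],[-0.0065,0.296,-0.0024],[-0.0065,0.296,-0.0024]], hand=[-0.2,-0.2,-0.2,-0.2,-0.2,-0.2,-0.2,-0.2,-0.2,-0.2,-0.2])

```text
time: 6.22
tool_pos: [512.2, -127.6, 143.7]
tcp_rot: [-90.1, 0.1, -100.6]
ft_force: [0.2, -0.1, -1.5]
finger_gap: 43.0
```

```bash
python3 tube.py;python3 to.py 513 -128 85 -100.55
```

```text
13098 axis x,y at tool z=0 [  0.07 -18.66] slopes deg x,y [0.35 0.16] rms 0.53
nose z (tool) [67.8 69.8 70.1 70.2]
world axis pt [ 512.2 -127.7  162.3] yaw -10.93 pitch up -0.3
t 6.2667 [ 512.5 -127.2  144. ] [-9.0100e+01  5.0000e-02 -1.0053e+02] F [ 0.3  0.6 -2. ] gap 43.1
lin [0.0026, 0.1968, 0.0025] tw [0.0011, 0.0003, -0.0005]
```

>>> move_arm(linear=[[0.003,0.06,0.002],[0.003,0.14,0.002],[0.003,0.21,0.002],[0.003,0.26,0.002],[0.003,0.295,0.002],[0.003,0.315,0.002],[0.003,0.323,0.002],[0.003,0.323,0.002]], twist=[[0,0,0],[0,0,0],[0,0,0],[0,0,0],[0,0,0],[0,0,0],[0,0,0],[0,0,0]], hand=[-0.2,-0.2,-0.2,-0.2,-0.2,-0.2,-0.2,-0.2])

```text
time: 6.93
tool_pos: [512.9, -127.6, 47.2]
tcp_rot: [-90.1, 0.1, -100.5]
ft_force: [0.5, 0.2, -1.6]
finger_gap: 43.1
```

```bash
cat > look.py <<'E'
# block from depth around the tube: flank tops / stop face, pictures
import sys
from bench import r
from h import *
s=r.sense();pose=(np.array(s["tool_pos"]),s["tcp_rot"]);d=r.snapshot("wrist")
pickle.dump((d,pose),open(sys.argv[1]+'.pkl','wb'))
im=cv2.resize(d["frame"][:,:,::-1],None,fx=2.5,fy=2.5,interpolation=2)
cv2.imwrite(f'pics/{sys.argv[1]}.png',im[0:600,400:1200])
E
python3 to.py 513 -128 37 -100.55; python3 look.py w3
```

```text
t 6.9333 [ 512.9 -127.6   47.2] [-9.0100e+01  5.0000e-02 -1.0047e+02] F [ 0.5  0.2 -1.6] gap 43.1
lin [0.0012, 0.0339, 0.0005] tw [0.0011, 0.0008, -0.0006]
```

View pics/w3.png

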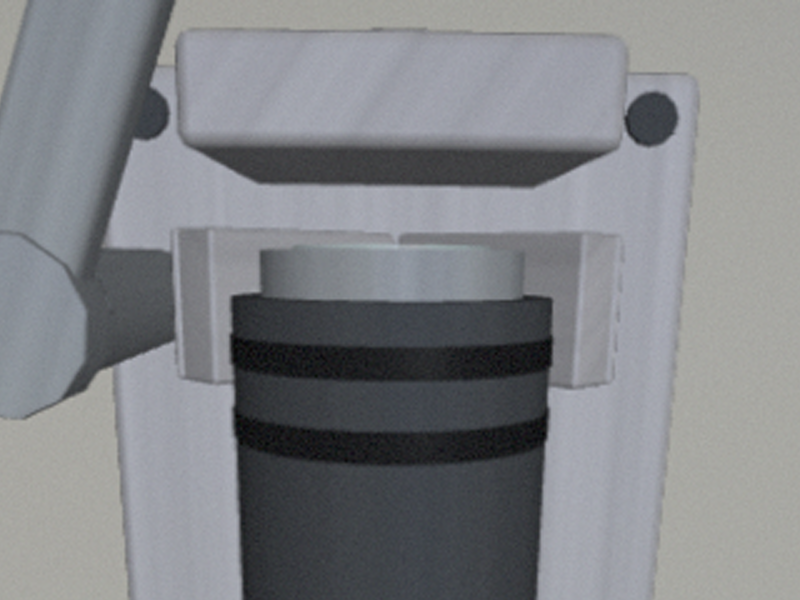

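The tube hangs over the V, its nose centred at column 392 against 395–403 for the V and stop. It is therefore about 1 mm left at the rear, which matches the depth fit of block yaw −11.3. I'll correct that and lower gently.

```bash
python3 to.py 513 -128 37.5 -100.95
```

```text
t 6.9833 [ 513.4 -127.9   47.8] [-9.0040e+01  4.0000e-02 -1.0049e+02] F [ 0.5 -0.6 -0.3] gap 42.9
lin [0.0006, 0.0345, -0.0012] tw [0.0005, 0.0051, -0.0005]
```

>>> move_arm(linear=[[0.001,0.005,0],[0.001,0.012,0],[0.001,0.019,0],[0.001,0.025,0],[0.001,0.03,0],[0.001,0.033,0],[0.001,0.033,0]], twist=[[0,0.005,0],[0,0.005,0],[0,0.005,0],[0,0.005,0],[0,0.005,0],[0,0.005,0],[0,0.005,0]], hand=[-0.2,-0.2,-0.2,-0.2,-0.2,-0.2,-0.2])

```text
time: 7.57
tool_pos: [513.0, -128.1, 37.6]
tcp_rot: [-90.1, 0.0, -100.9]
ft_force: [-0.6, -0.2, -2.7]
finger_gap: 42.8
```

```bash
python3 tube.py; python3 to.py 513 -128 36 -100.95
```

```text
13130 axis x,y at tool z=0 [  0.1  -18.69] slopes deg x,y [0.36 0.2 ] rms 0.53
nose z (tool) [87.5 89.5 89.9 90. ]
world axis pt [ 513.1 -128.3   56.3] yaw -11.31 pitch up -0.27
t 7.6167 [ 513.1 -128.2   37.7] [-9.0070e+01  4.0000e-02 -1.0094e+02] F [-0.2 -0.5 -2.7] gap 42.9
lin [-0.0005, 0.0058, -0.0005] tw [0.0007, 0.0001, -0.0005]
```

>>> move_arm(linear=[[0,0.001,0],[0,0.002,0],[0,0.003,0],[0,0.004,0],[0,0.004,0]], twist=[[0,0,0],[0,0,0],[0,0,0],[0,0,0],[0,0,0]], hand=[-0.2,-0.2,-0.2,-0.2,-0.2], force=20)

```text
time: 8.03
tool_pos: [513.2, -128.2, 36.6]
tcp_rot: [-90.1, 0.0, -100.9]
ft_force: [-0.8, 0.2, -1.7]
finger_gap: 43.2
```

>>> move_arm(linear=[[0,0.001,0],[0,0.002,0],[0,0.003,0],[0,0.003,0]], twist=[[0,0,0],[0,0,0],[0,0,0],[0,0,0]], hand=[-0.2,-0.2,-0.2,-0.2])

```text
time: 8.37
tool_pos: [513.4, -128.2, 36.2]
tcp_rot: [-90.0, 0.0, -100.9]
ft_force: [-2.9, 1.4, 4.3]
finger_gap: 42.8
```

```bash
python3 tube.py; python3 to.py 513 -128 36 -100.95
```

```text
13155 axis x,y at tool z=0 [  0.13 -18.69] slopes deg x,y [ 0.2  -0.27] rms 0.53
nose z (tool) [87.6 89.5 89.9 90. ]
world axis pt [ 513.4 -128.3   54.8] yaw -11.13 pitch up 0.23
t 8.4167 [ 513.4 -128.2   36.2] [-9.0030e+01  4.0000e-02 -1.0093e+02] F [-2.1  1.6  5.2] gap 43.0
lin [-0.0003, 0.0005, -0.0016] tw [0.0004, 0.0002, -0.0005]
```

>>> move_arm(linear=[[0,0,0.005],[0,0,0.01],[0,0,0.015],[0,0,0.02],[0,0,0.025],[0,0,0.03],[0,0,0.03]], twist=[[0,0,0],[0,0,0],[0,0,0],[0,0,0],[0,0,0],[0,0,0],[0,0,0]], hand=[-0.2,-0.2,-0.2,-0.2,-0.2,-0.2,-0.2])

```text
time: 9.0
tool_pos: [522.7, -130.0, 36.2]
tcp_rot: [-90.0, 0.0, -100.9]
ft_force: [-0.5, 0.8, 2.9]
finger_gap: 43.2
```

>>> move_arm(linear=[[0,0,0.0015],[0,0,0.003],[0,0,0.0045],[0,0,0.0045]], twist=[[0,0,0],[0,0,0],[0,0,0],[0,0,0]], hand=[-0.2,-0.2,-0.2,-0.2])

```text
time: 9.33
tool_pos: [524.0, -130.3, 36.2]
tcp_rot: [-90.0, 0.0, -100.9]
ft_force: [-2.6, 1.2, 2.9]
finger_gap: 42.9
```

```bash
python3 tube.py; python3 to.py 513 -128 36 -100.95
```

```text
13128 axis x,y at tool z=0 [  0.09 -18.67] slopes deg x,y [ 0.26 -0.27] rms 0.52
nose z (tool) [82.1 84.6 89.2 89.8]
world axis pt [ 524.  -130.4   54.8] yaw -11.2 pitch up 0.26
t 9.3833 [ 524.  -130.3   36.2] [-9.0000e+01  4.0000e-02 -1.0094e+02] F [-3.5  1.4  3.6] gap 42.8
lin [-0.0004, 0.0006, -0.0376] tw [0.0, 0.0002, -0.0005]
```

>>> move_arm(linear=[[0,0,0.0015],[0,0,0.003],[0,0,0.0045],[0,0,0.0045]], twist=[[0,0,0],[0,0,0],[0,0,0],[0,0,0]], hand=[-0.2,-0.2,-0.2,-0.2])

```text
time: 9.72
tool_pos: [525.0, -130.4, 36.1]
tcp_rot: [-90.1, 0.0, -100.9]
ft_force: [-5.5, 0.9, 6.4]
finger_gap: 42.8
```

```bash
python3 tube.py; python3 to.py 513 -128 36 -100.95; python3 look.py w4
```

```text
13142 axis x,y at tool z=0 [  0.13 -18.69] slopes deg x,y [ 0.19 -0.33] rms 0.53
nose z (tool) [81.4 87.  88.6 89.1]
world axis pt [ 525.  -130.6   54.8] yaw -11.12 pitch up 0.27
t 9.7667 [ 524.9 -130.4   36.1] [-9.0070e+01  4.0000e-02 -1.0093e+02] F [-5.4  0.8  6.6] gap 43.1
lin [-0.0003, 0.0005, -0.0406] tw [0.0007, 0.0002, -0.0005]
```

View pics/w4.png

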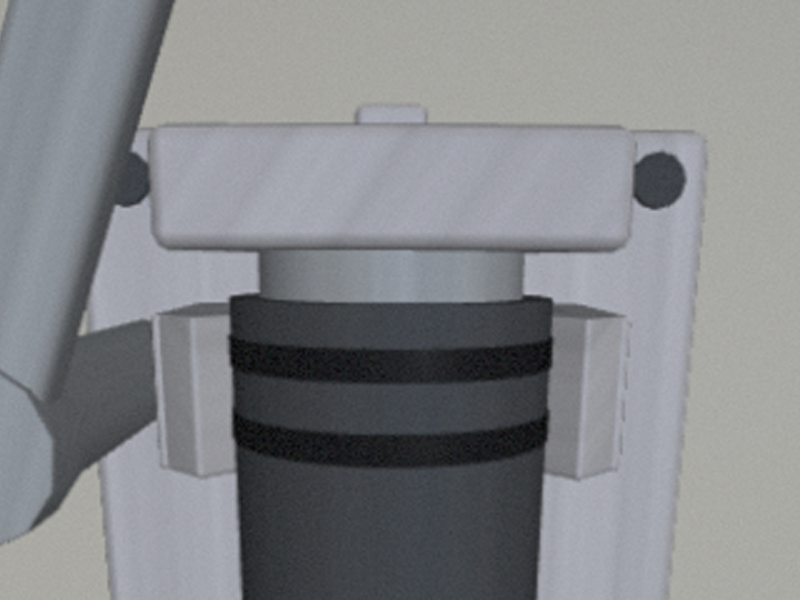

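The nose now meets the stop's edge at row 248 and is centred between the saddle lands. One more small push will confirm contact.

>>> move_arm(linear=[[0,0,0.002],[0,0,0.004],[0,0,0.006],[0,0,0.006]], twist=[[0,0,0],[0,0,0],[0,0,0],[0,0,0]], hand=[-0.2,-0.2,-0.2,-0.2])

```text
time: 10.15
tool_pos: [524.9, -130.4, 36.1]
tcp_rot: [-90.3, 0.0, -100.9]
ft_force: [-15.1, 2.0, 14.4]
finger_gap: 43.2
```

```bash
python3 tube.py; python3 to.py 513 -128 36 -100.95
```

```text
13150 axis x,y at tool z=0 [  0.09 -18.72] slopes deg x,y [ 0.26 -0.61] rms 0.53
nose z (tool) [81.3 87.  88.6 89. ]
world axis pt [ 525.  -130.5   54.8] yaw -11.18 pitch up 0.31
t 10.2 [ 524.9 -130.5   36.1] [-9.0300e+01  5.0000e-02 -1.0093e+02] F [-14.1   3.1  14.2] gap 43.0
lin [-0.0005, 0.0004, -0.0405] tw [0.0034, 0.0003, -0.0005]
```

Firm contact: 15 N with no movement. I'll relax, open, and check.

>>> move_arm(linear=[[0,0,0],[0,0,0],[0,0,0],[0,0,0],[0,0,0],[0,0,0],[0,0,0],[0,0,0],[0,0,0],[0,0,0]], twist=[[0,0,0],[0,0,0],[0,0,0],[0,0,0],[0,0,0],[0,0,0],[0,0,0],[0,0,0],[0,0,0],[0,0,0]], hand=[-0.2,-0.2,0.1,0.25,0.4,0.5,0.5,0.5,0.5,0.5])

```text
time: 11.03
tool_pos: [524.9, -130.4, 36.0]
tcp_rot: [-90.3, 0.0, -100.9]
ft_force: [-1.3, 0.7, -0.1]
finger_gap: 63.7
```

```bash
python3 tube.py; python3 to.py 513 -128 36 -100.95
```

```text
13181 axis x,y at tool z=0 [  0.15 -18.78] slopes deg x,y [ 0.13 -0.61] rms 0.52
nose z (tool) [81.3 87.  88.6 89. ]
world axis pt [ 525.  -130.6   54.8] yaw -11.06 pitch up 0.31
t 11.0833 [ 524.9 -130.5   36.1] [-9.0300e+01  4.0000e-02 -1.0093e+02] F [ 0.4 -0.3 -0.1] gap 64.1
lin [-0.0005, 0.0004, -0.0406] tw [0.0033, 0.0002, -0.0005]
```

>>> move_arm(linear=[[0,-0.01,0],[0,-0.04,0],[0,-0.1,0],[0,-0.2,0],[0,-0.32,0],[0,-0.44,0],[0,-0.55,0],[0,-0.55,0],[0,-0.55,0]], twist=[[0,0,0],[0,0,0],[0,0,0],[0,0,0],[0,0,0],[0,0,0],[0,0,0],[0,0,0],[0,0,0]], hand=[0.5,0.5,0.5,0.5,0.5,0.5,0.5,0.5,0.5])

```text
time: 11.83
tool_pos: [527.7, -131.4, 205.3]
tcp_rot: [-89.9, -0.0, -100.9]
ft_force: [-0.0, 0.4, -1.3]
finger_gap: 64.1
```

```bash
cat > chk.py <<'E'
import sys
from bench import r
from fit import *
from scipy.optimize import least_squares as LS
s=r.sense();pose=(s["tool_pos"],s["tcp_rot"]);d=r.snapshot("wrist");P,uv=cloud(d,None,pose)
print(s["time"],pose[0].round(1),np.round(pose[1],2))
M=Ro.from_euler('z',-11.2,degrees=True).as_matrix();L=(P-[529.7,-131.33,0])@M
Q=L[(L[:,2]>62)&(L[:,2]<80)&(abs(L[:,1])<20)&(L[:,0]>-75)&(L[:,0]<20)]
def cyl(p): return np.hypot(Q[:,1]-p[0]-p[1]*Q[:,0],Q[:,2]-p[2]-p[3]*Q[:,0])-22
b=LS(cyl,[0,0,55,0],loss='soft_l1');print('tube y0,slope,z0,slope(deg)',b.x[0],np.degrees(b.x[1]),b.x[2],np.degrees(b.x[3]),'tail x',np.percentile(Q[:,0],[0,.3,1]))
T=L[(abs(L[:,1])<10)&(L[:,2]>68)&(L[:,2]<75)&(L[:,0]>50)&(L[:,0]<85)];print('stop top x',np.percentile(T[:,0],[0,2,98,100]))
K=L[(L[:,2]>113)&(L[:,2]<122)&(L[:,0]>20)&(L[:,0]<140)&(abs(L[:,1])<90)]
if len(K): 
    m=(K.max(0)+K.min(0))/2;w=m@M.T+[529.7,-131.33,0];print('knob block',m.round(1),'world',w.round(1),len(K),(K.max(0)-K.min(0)).round(1),'angle',np.arctan2(m[0]-44,46-m[1]))
im=cv2.resize(d["frame"][:,:,::-1],(800,500));cv2.imwrite('pics/'+sys.argv[1]+'.png',im)
E
python3 chk.py w5
```

```text
11.8333 [ 527.7 -131.4  205.3] [-8.9900e+01 -1.0000e-02 -1.0092e+02]
tube y0,slope,z0,slope(deg) 0.04535480643577818 0.011334834866905357 55.052308785072945 -0.09587933314466174 tail x [-65.55225442 -64.69598452 -63.84136322]
stop top x [50.34083037 54.09813543 78.21360486 78.32742486]
knob block [110.6  20.7 117.1] world [ 642.2 -132.5  117.1] 581 [15.4 15.8  8.2] angle 1.2074358125116083
```

View pics/w5.png

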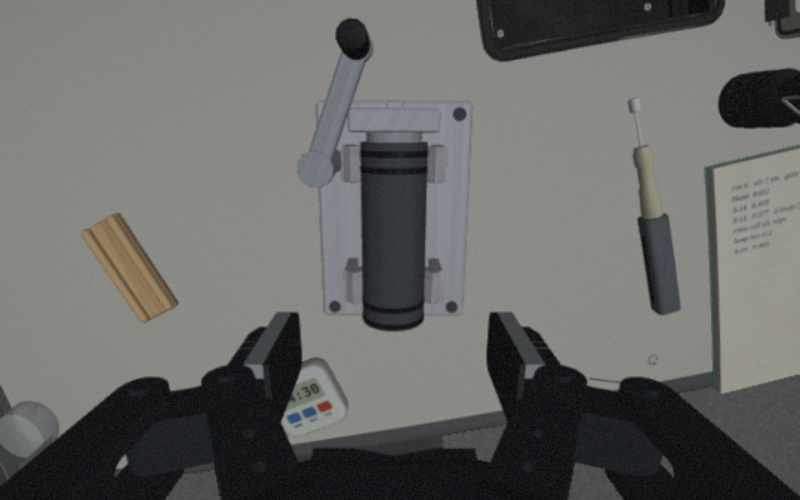

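Released and seated: the axis is at y 0.05 and z 55.05 with no slope, and the tail is at −65. In the picture the nose meets the stop. The keeper reads 1.207 rad with the knob at (642,−132.5). Next I'll turn the hand above the knob.

>>> move_arm(linear=[[-0.068,0,0.375],[-0.068,0,0.375],[-0.068,0,0.375],[-0.068,0.05,0.375],[-0.068,0.05,0.375],[-0.068,0.05,0.375],[-0.068,0.05,0.375],[-0.068,0.05,0.375],[-0.068,0.05,0.375],[-0.068,0.05,0.375],[-0.068,0.05,0.375],[-0.068,0.05,0.375]], twist=[[0,-0.88,0],[0,-0.88,0],[0,-0.88,0],[0,-0.88,0],[0,-0.88,0],[0,-0.88,0],[0,-0.88,0],[0,-0.88,0],[0,-0.88,0],[0,-0.88,0],[0,-0.88,0],[0,-0.88,0]], hand=[-0.39,-0.39,-0.39,-0.39,-0.39,-0.39,-0.39,-0.39,-0.39,-0.39,-0.39,-0.39])

```text
time: 12.88
tool_pos: [639.5, -131.9, 185.3]
tcp_rot: [-90.0, 0.3, -21.4]
ft_force: [0.4, 0.5, -0.2]
finger_gap: 26.3
```

```bash
python3 to.py 642.2 -132.5 170 58
```

```text
t 12.8833 [ 639.5 -131.9  185.3] [-90.02   0.34 -21.37] F [ 0.4  0.5 -0.2] gap 26.3
lin [0.0093, 0.0509, 0.0014] tw [-0.0024, -0.8819, -0.0034]
```

>>> move_arm(linear=[[0.009,0.02,0.001],[0.009,0.02,0.001],[0.009,0.02,0.001],[0.009,0.03,0.001],[0.009,0.03,0.001],[0.009,0.03,0.001],[0.009,0.05,0.001],[0.009,0.05,0.001],[0.009,0.05,0.001],[0.009,0.05,0.001],[0.009,0.05,0.001],[0.009,0.05,0.001]], twist=[[0,-0.882,0],[0,-0.882,0],[0,-0.882,0],[0,-0.882,0],[0,-0.882,0],[0,-0.882,0],[0,-0.882,0],[0,-0.882,0],[0,-0.882,0],[0,-0.882,0],[0,-0.882,0],[0,-0.882,0]], hand=[-0.39,-0.39,-0.39,-0.39,-0.39,-0.39,-0.39,-0.39,-0.39,-0.39,-0.39,-0.39])

```text
time: 13.88
tool_pos: [641.3, -132.3, 168.9]
tcp_rot: [-89.5, 0.1, 58.1]
ft_force: [-0.0, 0.8, -0.2]
finger_gap: 26.1
```

```bash
python3 to.py 642.2 -132.5 92 58
python3 - <<'E'
from bench import r
from h import *
s=r.sense();pose=(s["tool_pos"],s["tcp_rot"]);d=r.snapshot("wrist");P,uv=cloud(d,None,pose)
K=P[(P[:,2]>108)&(P[:,2]<122)&(np.hypot(P[:,0]-642,P[:,1]+132.5)<25)]
print(len(K),K.min(0),K.max(0),(K.min(0)+K.max(0))/2)
cv2.imwrite('pics/w6.png',cv2.resize(d["frame"][:,:,::-1],(800,500)))
E
```

```text
t 13.8833 [ 641.3 -132.3  168.9] [-89.54   0.12  58.13] F [-0.   0.8 -0.2] gap 26.1
lin [0.0016, 0.2562, -0.0048] tw [-0.0051, 0.0015, -0.0013]
625 [ 634.86910737 -140.4964207   108.04252358] [ 650.1008528  -124.94495389  120.19766935] [ 642.48498008 -132.7206873   114.12009647]
```

View pics/w6.png

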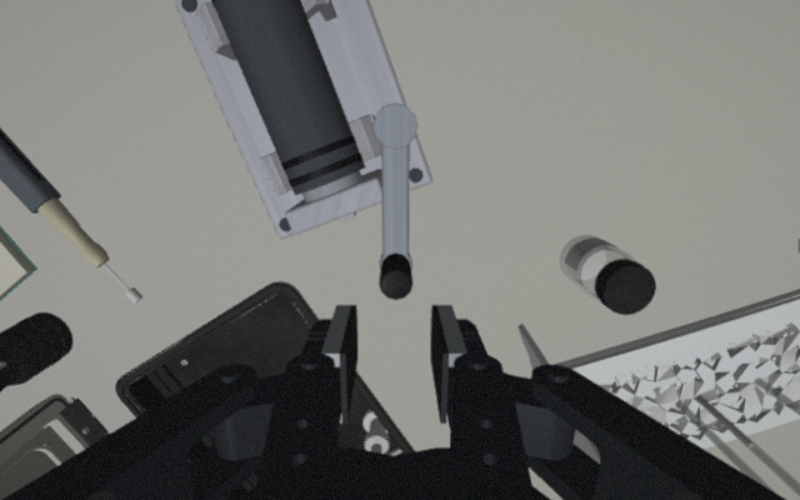

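The knob at (396,275) sits midway between the pads (350 and 435), so I'll descend to cage it.

>>> move_arm(linear=[[0.002,0.06,-0.004],[0.002,0.14,-0.004],[0.002,0.2,-0.004],[0.002,0.24,-0.004],[0.002,0.256,-0.004],[0.002,0.256,-0.004]], twist=[[-0.005,0,0],[-0.005,0,0],[-0.005,0,0],[-0.005,0,0],[-0.005,0,0],[-0.005,0,0]], hand=[-0.39,-0.39,-0.39,-0.39,-0.39,-0.39])

```text
time: 14.43
tool_pos: [641.0, -132.1, 90.4]
tcp_rot: [-89.8, 0.2, 57.7]
ft_force: [0.5, -0.3, 0.0]
finger_gap: 25.8
```

```bash
python3 - <<'E' > a.txt
import numpy as np
# knob world for theta
c,s=np.cos(np.radians(-11.2)),np.sin(np.radians(-11.2))
out=[]
for th in np.linspace(1.207,0,13)[1:]:
    bx,by=44+72*np.sin(th),46-72*np.cos(th)
    out+=[529.7+c*bx-s*by,-131.33+s*bx+c*by,92,58-np.degrees(1.207-th)]
print(*np.round(out,2))
E
python3 to.py $(cat a.txt)
```

```text
t 14.4333 [ 641.  -132.1   90.4] [-89.84   0.17  57.7 ] F [ 0.5 -0.3  0. ] gap 25.8
lin [-0.0235, -0.0052, -0.0055] tw [-0.0017, 0.0607, -0.0019]
lin [-0.0473, -0.0051, -0.002] tw [-0.0016, 0.1248, -0.002]
lin [-0.0707, -0.005, 0.0039] tw [-0.0015, 0.1888, -0.0021]
lin [-0.0934, -0.0049, 0.0121] tw [-0.0014, 0.2528, -0.0022]
lin [-0.1152, -0.0049, 0.0226] tw [-0.0013, 0.3169, -0.0023]
lin [-0.1357, -0.0048, 0.0351] tw [-0.0012, 0.3809, -0.0023]
lin [-0.155, -0.0047, 0.0497] tw [-0.001, 0.4449, -0.0024]
lin [-0.1726, -0.0046, 0.0662] tw [-0.0009, 0.5089, -0.0025]
lin [-0.1886, -0.0045, 0.0843] tw [-0.0008, 0.573, -0.0025]
lin [-0.2025, -0.0044, 0.104] tw [-0.0007, 0.637, -0.0026]
lin [-0.2145, -0.0043, 0.1249] tw [-0.0006, 0.701, -0.0026]
lin [-0.2243, -0.0042, 0.147] tw [-0.0004, 0.7651, -0.0027]
```

>>> move_arm(linear=[[-0.0235,-0.005,-0.0055],[-0.047,-0.005,-0.002],[-0.071,-0.005,0.004],[-0.093,-0.005,0.012],[-0.115,-0.005,0.0225],[-0.136,-0.005,0.035],[-0.155,-0.005,0.05],[-0.1725,-0.005,0.066],[-0.1885,-0.0045,0.084],[-0.2025,-0.0045,0.104],[-0.2145,-0.004,0.125],[-0.224,-0.004,0.147]], twist=[[-0.001,0.061,-0.002],[-0.001,0.125,-0.002],[-0.001,0.189,-0.002],[-0.001,0.253,-0.002],[-0.001,0.317,-0.002],[-0.001,0.381,-0.002],[-0.001,0.445,-0.002],[-0.001,0.509,-0.002],[-0.001,0.573,-0.002],[-0.001,0.637,-0.002],[-0.001,0.701,-0.002],[0,0.765,-0.003]], hand=[-0.39,-0.39,-0.39,-0.39,-0.39,-0.39,-0.39,-0.39,-0.39,-0.39,-0.39,-0.39])

```text
time: 15.43
tool_pos: [569.0, -166.1, 94.1]
tcp_rot: [-90.0, -0.2, -11.6]
ft_force: [0.4, -2.3, -0.7]
finger_gap: 26.3
```

```bash
python3 to.py $(python3 - <<'E'
import numpy as np
c,s=np.cos(np.radians(-11.2)),np.sin(np.radians(-11.2))
for th in (-.05,-.08,-.1):
    bx,by=44+72*np.sin(th),46-72*np.cos(th)
    print(529.7+c*bx-s*by,-131.33+s*bx+c*by,91,-11.2)
E
)
```

```text
t 15.4333 [ 569.  -166.1   94.1] [-90.    -0.21 -11.56] F [ 0.4 -2.3 -0.7] gap 26.3
lin [-0.0162, 0.0104, 0.0017] tw [0.0, -0.0039, 0.0023]
lin [-0.0234, 0.0104, 0.0021] tw [0.0, -0.0039, 0.0023]
lin [-0.0282, 0.0104, 0.0025] tw [0.0, -0.0039, 0.0023]
```

Now the remaining push to the stop, in small steps with a force check.

>>> move_arm(linear=[[-0.005,0.004,0.001],[-0.01,0.006,0.001],[-0.014,0.006,0.002],[-0.018,0.006,0.002],[-0.018,0.006,0.002]], twist=[[0,0,0],[0,0,0],[0,0,0],[0,0,0],[0,0,0]], hand=[-0.39,-0.39,-0.39,-0.39,-0.39])

```text
time: 15.85
tool_pos: [564.1, -164.4, 92.6]
tcp_rot: [-90.0, -0.2, -11.5]
ft_force: [-0.1, -0.4, 0.6]
finger_gap: 26.2
```

>>> move_arm(linear=[[-0.002,0,0],[-0.004,0,0],[-0.006,0,0],[-0.006,0,0]], twist=[[0,0,0],[0,0,0],[0,0,0],[0,0,0]], hand=[-0.39,-0.39,-0.39,-0.39])

```text
time: 16.18
tool_pos: [562.7, -164.1, 92.7]
tcp_rot: [-90.0, -0.3, -11.5]
ft_force: [1.6, -1.4, -0.9]
finger_gap: 26.3
```

```bash
python3 to.py 565 -166 93 -11.2
```

```text
t 16.1833 [ 562.7 -164.1   92.7] [-90.01  -0.28 -11.46] F [ 1.6 -1.4 -0.9] gap 26.3
lin [0.0089, -0.0011, -0.0048] tw [0.0001, -0.0029, 0.0031]
```

>>> move_arm(linear=[[-0.003,0,0],[-0.006,0,0],[-0.009,0,0],[-0.009,0,0]], twist=[[0,0,0],[0,0,0],[0,0,0],[0,0,0]], hand=[-0.39,-0.39,-0.39,-0.39])

```text
time: 16.52
tool_pos: [562.3, -164.0, 92.9]
tcp_rot: [-90.0, -0.6, -11.5]
ft_force: [14.9, -3.0, -9.9]
finger_gap: 25.8
```

```bash
python3 to.py 565 -166 93 -11.2
```

```text
t 16.5167 [ 562.3 -164.    92.9] [-90.01  -0.59 -11.46] F [14.9 -3.  -9.9] gap 25.8
lin [0.0101, -0.0003, -0.0048] tw [0.0002, -0.0029, 0.0066]
```

At the stop: 15 N with no movement. I'll back off to clear the knob, lift and check.

>>> move_arm(linear=[[0.008,0,0],[0.016,0,0],[0.016,0,0],[0.016,-0.05,0],[0.016,-0.13,0],[0.016,-0.25,0],[0.016,-0.38,0],[0.016,-0.45,0],[0.016,-0.45,0],[0.016,-0.45,0]], twist=[[0,0,0],[0,0,0],[0,0,0],[0,0,0],[0,0,0],[0,0,0],[0,0,0],[0,0,0],[0,0,0],[0,0,0]], hand=[-0.39,-0.39,-0.39,-0.39,-0.39,-0.39,-0.39,-0.39,-0.39,-0.39])

```text
time: 17.35
tool_pos: [566.4, -165.0, 230.0]
tcp_rot: [-90.1, -0.8, -11.5]
ft_force: [-0.4, 0.6, -1.0]
finger_gap: 26.3
```

```bash
python3 chk.py w7
python3 - <<'E'
from bench import r
from h import *
d=r.snapshot("top");cv2.imwrite('pics/top9.png',d["frame"][:,:,::-1])
o=pickle.load(open('top.pkl','rb'));print([int(np.abs(d["frame"][v-6:v+7,u-6:u+7].astype(int)-o["frame"][v-6:v+7,u-6:u+7]).mean()) for u,v in((297,264),(297,154),(211,157),(207,260),(396,230),(430,199))])
E
```

```text
17.35 [ 566.4 -165.   230. ] [-90.05  -0.78 -11.46]
tube y0,slope,z0,slope(deg) -0.500694612999267 -0.1626501841692634 55.01087774688123 -0.1141968240072873 tail x [-65.93056355 -65.04265423 -64.41909317]
stop top x [51.63228296 56.52662379 78.1117676  78.43895554]
knob block [ 43.4 -26.2 116.4] world [ 567.2 -165.4  116.4] 346 [15.1 15.5  6.8] angle -0.007948584155875526
[40, 3, 0, 2, 2, 1]
```

View pics/w7.png

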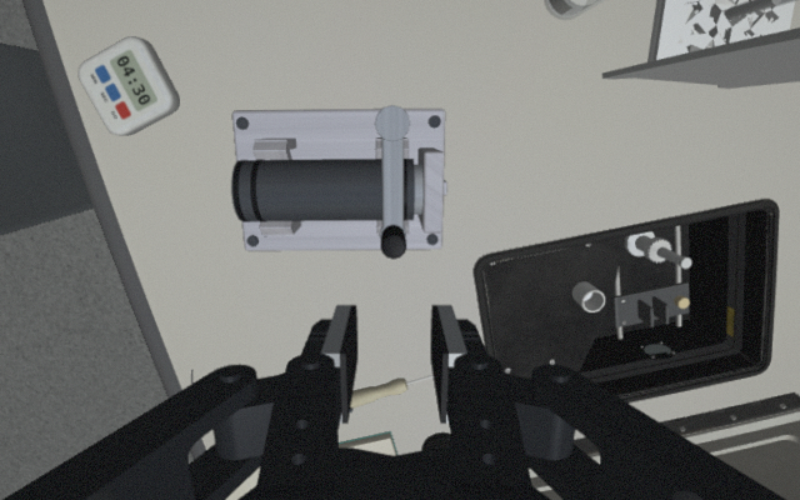

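The keeper lies square across the tube (−0.008 rad) with the nose against the stop. The timer difference in the top view is probably the arm hiding it: the wrist view shows it upright on the bench, and the hand never went near it. Handing in.

```bash
python3 -c "
from bench import r
print(r.hand_in())"
```

```text
the job is handed in; nothing more can be done
None
```

The tube is home in the V-block, the keeper is closed across it, and the job is handed in at about 17.5 s. There is no verdict from the system.

- **Tube:** I laid it in the V about 12 mm short of the stop, then slid it in until it stopped moving at about 15 N. The last check put its axis 0.5 mm off the groove sideways and 55.0 mm above the bench. The tail was about 65 mm behind the block's middle, so the nose should be at the stop to within about 1 mm. The nose face itself was hidden behind the stop's edge, so contact rests on the force reading and the tail position.
- **Keeper:** I caged the knob and swung it round to its stop at about 15 N. The last check read −0.01 rad, and the hand was clear of everything.
- **Bystanders:** In the before/after top view the patches at the vial, amber bottle, beaker, electrode holder and torch were unchanged. The patch at the timer differed, most likely because the arm blocks the view. The wrist camera showed it upright on the bench, and the hand never went near it, but I did not measure its position.
- **Calibration:** The first wrist-camera fit of the V-block was 2–3 mm off. I corrected it with a closer view and depth data before lowering the tube.

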